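# Slide the spare lid out over the ledge's end

## Robot

A 7-joint arm with a two-finger parallel gripper is mounted at the origin on the work surface. World frame = base frame: x ahead of the robot, y to its left, z up, the work surface at z = 0. Lengths are in m, angles in rad, forces in N, time in s.
With the tool pointing down it reaches from about 0.4 to 0.9 m from the base axis. Payload 5.5 kg.
Tool frame: the origin (TCP) lies on the centre line of the jaws, within the pads' length; the fingertips stand manip.nose_length ahead of it and the grasp point (between the pads) lies 2 mm behind it (manip.nose_length is the distance from the TCP to the fingertips, in m); z points along the fingers, y is the direction in which the jaws open and shut (so a half turn about z gives the same grasp; the last joint's range is limited). The gripper opens to 92 mm and grips with 3 to 60 N. Pads are 19 mm wide; open, the fingers measure 130 mm over their backs; the gripper's body (75 mm by 190 mm) begins 47 mm behind the grasp point.
Start: joints at [1.371, 0.501, -0.427, 1.55, 0.221, 1.138, -0.21], TCP at [0.29, -0.582, 0.244] pointing down, gripper open.
Joint ranges: [-2.88, 2.88], [-0.31, 2.03], [-1.54, 1.56], [0.2, 2.42], [-1.41, 4.55], [0.19, 2.02], [-2.57, 2.57]. Speed limits (rad/s): [2.57, 2.57, 3.14, 3.14, 3.14, 3.14, 3.14].

## Interface

Orientations are given as [roll, pitch, yaw] about the fixed x, y, z axes, in that order (R = Rz(yaw) Ry(pitch) Rx(roll)).
In Python, from station import manip gives the robot as it stands. The module is installed in compiled form; this text tells all that it offers.
- The arm moves only by the tool move_arm, never from a script. Its argument "increments" is one flat list of numbers, 7 for each row, row after row: the shift along the tool's x, y, z in mm, then the turn, a rotation vector about the tool's x, y, z in degrees, then the finger opening in mm, from 0 to 91.8. In form: [tx, ty, tz, ax, ay, az, fingers, tx, ty, tz, ax, ay, az, fingers, ...]. A call has 1 to 5 rows; each row shifts and turns the commanded pose from where the row before left it, along the tool's axes as they then stand; what a row does not reach is not made up. A row lasts 1/12 s, in which the tool goes at most 41.7 mm and 7.16 degrees, less where a joint would pass 70% of its speed; a pose out of reach is approached as far as the arm can. A call with a gripper value outside its range is refused whole. The fingers move at their own pace and stop on an object; the grip force is fixed at half the most. Time passes only in rows, so rows that do not move let the fingers close. It gives the time, the measured TCP pose, the force and the opening at its end, in the units of the state.
- manip.get_state(): the state, without advancing time (a new reading comes with each control period).
- manip.read_camera(name): name is "scene" or "side" or "wrist"; returns a dict with "pixels" (400x640x3 uint8, red, green, blue), "K" (3x3 intrinsics, pixels), "rvec" (rotation vector, rad) and "tvec" (3), from world to camera coordinates, as OpenCV has them. Camera axes: x right, y down, z forward; pixel columns grow to the right and rows downward; lengths in m; the calibration is good to about 2 mm. A picture is of the moment at which its call begins. There is no depth.
- manip.finish_job(): hands the job in, once; it reports no verdict.
The state is a dict: "t": time; "q": joint angles; "qd": joint speeds; "tau": joint torques, N m; "tool_pos": TCP position; "tool_rot": TCP orientation; "wrist_force": force on the tool from outside, world axes, zero at the start; "torque": the same for the moment, N m; "opening": opening from 0.0 (shut) to 1.0 (fully open).
Only numpy, scipy, OpenCV 4.12 (cv2) and the standard library are available. Lean on these libraries where they do the work, as an engineer would, in place of code of your own. Each camera call takes 0.05 s, during which the arm holds its last target. There are 200 camera calls.

## Task

A flat orange lid lies skewed on the steel ledge in the basket drawer. With the fingertips, first push it back until it lies flush against the upright fence along the ledge, then push it along the fence until about a third of its length sticks out past the ledge's open end, so that the next person can take hold of its edge. Only push it: do not pick it up or let it fall, and leave the ramekin, the wooden spoon and the small pan where they are.

Things in the scene. Friction and masses are not known exactly. Their poses are not given: they have to be found in the camera images.
- basket: Fixed steel wire basket drawer, 340 (x) by 480 (y) mm, rim 100 mm and floor 20 mm above the work surface. Origin on the work surface under its centre; x points away from the robot, turned by the drawer's yaw. A flat dark steel ledge lies across it, from x = -125 to +25 mm and y = -235 to +100 mm. Behind it are four fixed clear boxes, lid tops 84 mm above the work surface.
- ledge_corner (a point): Point on the ledge's top (100 mm above the work surface) where the fence's inner face meets the ledge's open (+y) end. x through the fence, away from the robot; y along the fence, out past the open end; z up. The ledge is 150 mm wide, 335 mm long. The bright fence, 4 mm thick and 12 mm high, runs along its whole far (+x) side; near side and +y end are open.
- lid: Loose flat orange plastic lid with a yellow centre panel, 95 (x) by 130 (y) by 6 (z) mm, about 0.12 kg. Origin at the centre of its underside. It starts flat, wholly on the ledge, up to 0.2 rad askew, clear of the fence, its y axis roughly along the ledge towards the open end; at least 70 mm of ledge is free behind its -y edge.
- lid_lead (a point): Middle of the lid's leading (+y) short edge, at its underside; this edge is to stick out past the open end.
- lid_back (a point): Middle of the lid's far (+x) long edge, at its underside; this edge is to lie against the fence.
- ramekin: White ceramic ramekin, 72 mm across, 42 mm high, standing on the basket floor past the ledge's open end. Origin at the centre of its underside. Leave alone.
- spoon: Wooden masala spoon, 195 mm long along its y, 34 mm wide at the bowl, 9 mm high, lying on the clear boxes' lids behind the fence. Origin at its underside, 110 mm from the handle's end. Leave alone.
- tadka_pan: Small stainless pan, 90 mm across, 40 mm high with its handle folded over the mouth, standing on the clear box in the far +y corner. Origin at the centre of its underside. Leave alone.

How it is judged:
By the outcome, as a careful person would: the job done as asked, in the order asked, and still so for the second after the job is handed in, with the robot touching nothing.
It also fails if it takes over 56 s, if anything falls off the work surface, if the arm or the gripper's body presses on something with over 40 N, if the wrist force passes 120 N, or if a joint passes its speed limit or range.

## Working session

There is one attempt and no reset: what is moved stays moved. The work goes in short steps, Python scripts to look and compute and a tool call to move; the robot and the scene stay as the last step left them, time stands still between calls to the robot, and variables do not carry over. Pictures are saved under pics/ and viewed, about 8 in all and at most 12, crops included, and the job is handed in when it is done.

Besides the shell and the picture viewer there is one more tool, called after "Request:" by a JSON object that holds its "fn" and its "kwargs", one argument or row to a line. move_arm: Moves the arm, as the interface text tells. Its arguments: {"type":"object","properties":{"increments":{"type":"array"}},"required":["increments"]}

```bash
mkdir -p pics
cat > h.py <<'E'
import numpy as np, cv2
from station import manip
def cam(n,f=None):
    c=manip.read_camera(n)
    if f: cv2.imwrite('pics/'+f,c['pixels'][:,:,::-1])
    return c
def ray(c,px,z):
    R=cv2.Rodrigues(np.array(c['rvec'],float))[0];t=np.array(c['tvec'],float).ravel()
    px=np.array(px,float).reshape(-1,1,2)
    u=np.c_[px[:,0,:],np.ones(len(px))]@np.linalg.inv(np.array(c['K'])).T
    d=u@R; o=-R.T@t
    return o+d*((z-o[2])/d[:,2])[:,None]
def proj(c,P): return cv2.projectPoints(np.array(P,float).reshape(-1,1,3),np.array(c['rvec'],float),np.array(c['tvec'],float),np.array(c['K'],float),None)[0].reshape(-1,2)
E
python3 - <<'E'
from h import *
print(manip.nose_length,manip.get_state())
a=cam('scene')['pixels'];b=cam('side')['pixels']
cv2.imwrite('pics/a.png',a[:,:,::-1]);cv2.imwrite('pics/b.png',b[:,:,::-1])
E
```

```text
0.017 {'t': 0.0, 'q': array([ 1.37117705,  0.50182845, -0.42677306,  1.55149563,  0.2208032 ,
        1.13829944, -0.21028975]), 'qd': array([-0.00168249,  0.000674  , -0.00133327, -0.00027492, -0.00194388,
       -0.00053487,  0.00091697]), 'tau': array([ 2.21709066e-03, -5.66596735e+01, -5.81537604e+00, -2.79105306e+01,
       -6.89973054e-02,  3.11257469e-02,  2.10283492e-04]), 'tool_pos': array([ 0.28984705, -0.58102398,  0.2426699 ]), 'tool_rot': array([-3.13961869e+00, -4.47609408e-05,  4.62878846e-01]), 'wrist_force': array([ 0.3310638 ,  0.42642426, -0.16251152]), 'torque': array([ 0.02390184, -0.03426435,  0.000976  ]), 'opening': 0.9960563027482531}
```

View pics/a.png

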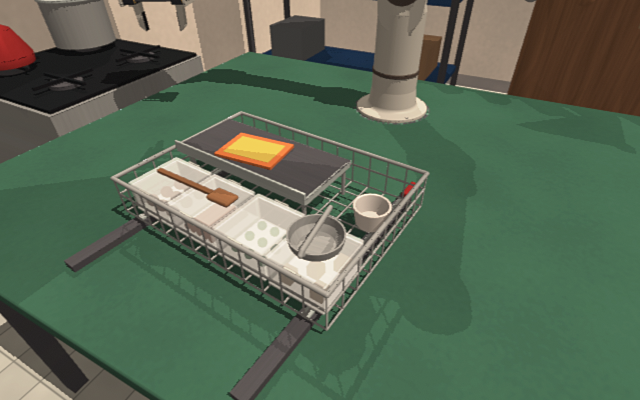

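View pics/b.png

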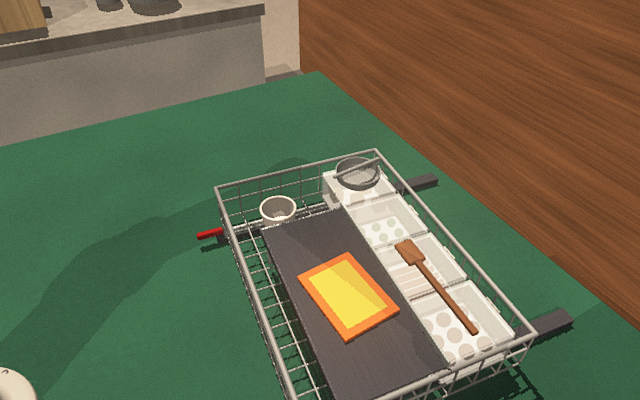

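Scene: the lid is at about (255,150), with the open end at the ramekin (372,210). Side: the lid corners are near (300,280), (348,253), (400,308) and (347,341), and the ledge's open end runs from (262,230) to (345,208). Next I'll take the numbers and a zoomed composite.

```bash
cat >> h.py <<'E'
def lid(c,z=.106):
    h=cv2.cvtColor(c['pixels'],cv2.COLOR_RGB2HSV)
    m=cv2.inRange(h,(8,170,120),(32,255,255))
    n,l,s,_=cv2.connectedComponentsWithStats(m)
    i=1+np.argmax(s[1:,4]); k=max(cv2.findContours((l==i).astype('uint8'),0,1)[0],key=len)
    P=ray(c,k.astype(float)+0.0,z)[:,:2]
    r=cv2.minAreaRect((P*1000).astype('float32'))
    return r,cv2.boxPoints(r)
E
python3 - <<'E'
from h import *
ims=[]
for n,(x,y,w,h) in {'scene':(165,100,200,110),'side':(240,190,220,200)}.items():
    c=cam(n); r,b=lid(c); print(n,r,b.round(0).tolist())
    ims.append(cv2.resize(c['pixels'][y:y+h,x:x+w,::-1],None,fx=600/w/ (1 if n=='scene' else 1.5),fy=600/w/(1 if n=='scene' else 1.5),interpolation=cv2.INTER_CUBIC))
    R=cv2.Rodrigues(np.array(c['rvec'],float))[0];print('campos',-R.T@np.array(c['tvec']).ravel())
    if n=='side':
        print('near-open',ray(c,[262,230],.1),'fence-open',ray(c,[345,208],.1),'near line',ray(c,[325,395],.1),'fence far',ray(c,[445,372],.1))
        print('ramekin',ray(c,[278,205],.062),'pan',ray(c,[358,172],.124))
    else: print('fence outer top line',ray(c,[[178,146],[307,200]],.112),'open end',ray(c,[[350,164]],.1))
H=sum(i.shape[0] for i in ims)
o=np.zeros((H,600,3),'uint8');y=0
for i in ims: o[y:y+i.shape[0],:i.shape[1]]=i;y+=i.shape[0]
o=cv2.resize(o,None,fx=min(1,600/H),fy=min(1,600/H)); print(o.shape, min(1,600/H))
cv2.imwrite('pics/c.png',o)
E
```

```text
scene ((550.3001098632812, -107.21192932128906), (100.31260681152344, 134.42709350585938), 3.2519094944000244) [[496.0, -43.0], [504.0, -177.0], [604.0, -171.0], [597.0, -37.0]]
campos [1.07289697 0.32375003 0.49156035]
fence outer top line [[ 0.61832315 -0.24621289  0.112     ]
 [ 0.65380012  0.07363269  0.112     ]] open end [[0.50373904 0.08396262 0.1       ]]
side ((545.6033325195312, -112.42610168457031), (96.99153900146484, 132.377197265625), 3.0927135944366455) [[494.0, -49.0], [501.0, -181.0], [598.0, -176.0], [590.0, -44.0]]
campos [ 0.30822224 -0.45231907  0.6498543 ]
near-open [[0.49152661 0.07242465 0.1       ]] fence-open [[0.64403424 0.05177128 0.1       ]] near line [[ 0.44378317 -0.2279073   0.1       ]] fence far [[ 0.59309737 -0.27712669  0.1       ]]
ramekin [[0.55851304 0.15622662 0.062     ]] pan [[0.70347461 0.1038455  0.124     ]]
(600, 519, 3) 0.8645533141210374
```

View pics/c.png

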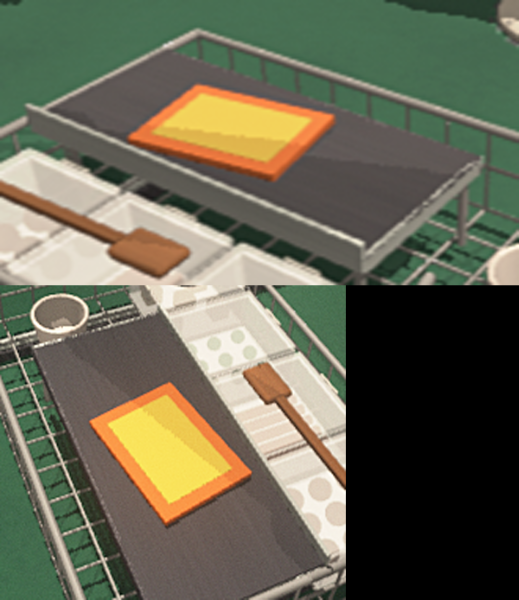

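```bash
cat >> h.py <<'E'
from scipy.spatial.transform import Rotation as Ro
def go(pos,yaw):
    "tool-frame shift (mm) and turn (deg) from measured pose to target, tool down"
    s=manip.get_state(); R0=Ro.from_euler('xyz',s['tool_rot']); R1=Ro.from_euler('xyz',[np.pi,0,yaw])
    d=R0.inv().apply(np.array(pos)-s['tool_pos'])*1000; a=(R0.inv()*R1).as_rotvec(degrees=True)
    print('pos',s['tool_pos'].round(4),'rpy',s['tool_rot'].round(3),'t',s['t'],'shift',d.round(1),'turn',a.round(1))
E
python3 - <<'E'
from h import *
from scipy.optimize import least_squares
obs={'scene':[((25,-235,112),(176.6,140.5)),((25,100,112),(304.9,192.5)),((-125,100,100),(350.8,161.7))],
 'side':[((-125,100,100),(262.3,230)),((25,100,112),(343,206.5)),((23,-235,112),(446.7,374.5))]}
C={n:cam(n) for n in obs}
W=lambda p,P:np.c_[(Ro.from_euler('z',p[2]).apply(np.array(P)/1e3)+[p[0],p[1],0])]
f=lambda p:np.concatenate([(proj(C[n],W(p,[o[0] for o in obs[n]]))-[o[1] for o in obs[n]]).ravel() for n in obs])
r=least_squares(f,[.6,-.05,-.14],loss='soft_l1');print(r.x,f(r.x).round(1))
p=r.x
for n in C:
    b=lid(C[n])[1]/1e3; b=np.c_[b,b[:,0]*0]-[p[0],p[1],0]
    print(n,'lid corners in ledge_corner frame mm',(Ro.from_euler('z',-p[2]).apply(b)*1e3-[25,100,0]).round(0)[:,:2].tolist())
E
```

```text
[ 0.60021171 -0.04387171 -0.14593377] [-1.  -4.  -5.2 -0.8 -3.1 -2.1 -0.7 -0.2  0.2 -2.6 -1.2 -4. ]
scene lid corners in ledge_corner frame mm [[-128.0, -114.0], [-101.0, -246.0], [-3.0, -226.0], [-30.0, -94.0]]
side lid corners in ledge_corner frame mm [[-130.0, -121.0], [-104.0, -250.0], [-8.0, -231.0], [-35.0, -101.0]]
```

```bash
cat >> h.py <<'E'
B=np.array([.6002,-.0439,0]);Y=-.146
def w(u,v,z): return Ro.from_euler('z',Y).apply([(u+25)/1e3,(v+100)/1e3,0])+B+[0,0,z]
def uv():
    s=manip.get_state();d=Ro.from_euler('z',-Y).apply(s['tool_pos']-B)*1e3-[25,100,0];F=Ro.from_euler('z',-Y).apply(s['wrist_force'])
    print('u,v,z',d.round(1),'yawerr',round(s['tool_rot'][2]-Y,3),'F',F.round(1),'t',round(s['t'],2),'open',round(s['opening'],2))
E
python3 - <<'E'
from h import *
go(w(-158,-172,.18),Y)
E
```

```text
pos [ 0.2901 -0.5814  0.2434] rpy [-3.141 -0.     0.463] t 0.3 shift [ 367.2 -359.5   63.6] turn [-0.   0.  34.9]
```

Request:
{"fn": "move_arm", "kwargs": {
  "increments": [0,0,0,0,0,7,75,0,0,0,0,0,7,75,0,0,0,0,0,7,75,0,0,0,0,0,7,75,0,0,0,0,0,7,75]
}}

```text
t: 0.72
tool_pos: [0.2902, -0.5815, 0.2436]
tool_rot: [-3.141, -0.0, -0.154]
wrist_force: [0.3, 0.1, 0.1]
opening: 0.817
```

```bash
python3 -c "
from h import *
go(w(-158,-172,.18),Y)"
```

```text
pos [ 0.2902 -0.5815  0.2436] rpy [-3.141 -0.    -0.154] t 0.7167 shift [  91.4 -505.8   63.7] turn [-0.  -0.  -0.5]
```

Request:
{"fn": "move_arm", "kwargs": {
  "increments": [6,-33,0,0,0,0,75,6,-33,4,0,0,0,75,6,-33,4,0,0,0,75,6,-33,4,0,0,0,75,6,-33,4,0,0,0,75]
}}

```text
t: 1.13
tool_pos: [0.3445, -0.4213, 0.2276]
tool_rot: [3.141, -0.0, -0.148]
wrist_force: [0.0, 0.6, 0.3]
opening: 0.816
```

Request:
{"fn": "move_arm", "kwargs": {
  "increments": [6,-33,4,0,0,0,75,6,-33,4,0,0,0,75,6,-33,4,0,0,0,75,6,-33,4,0,0,0,75,6,-33,4,0,0,0,75]
}}

```text
t: 1.55
tool_pos: [0.3985, -0.2626, 0.2078]
tool_rot: [3.141, -0.001, -0.148]
wrist_force: [0.2, -0.1, -0.3]
opening: 0.822
```

Request:
{"fn": "move_arm", "kwargs": {
  "increments": [6,-33,4,0,0,0,75,6,-33,4,0,0,0,75,6,-33,4,0,0,0,75,6,-33,4,0,0,0,75,0,0,0,0,0,0,75]
}}

```text
t: 1.97
tool_pos: [0.4433, -0.1298, 0.1917]
tool_rot: [-3.139, -0.001, -0.139]
wrist_force: [0.9, -0.1, -0.3]
opening: 0.817
```

```bash
python3 -c "
from h import *
go(w(-158,-172,.1195),Y);uv()
c=cam('wrist','w1.png')
print(lid(c)[1])"
```

```text
pos [ 0.4433 -0.1298  0.1917] rpy [-3.139e+00 -1.000e-03 -1.390e-01] t 1.9667 shift [  9.9 -35.5  72.4] turn [-0.2 -0.1  0.4]
u,v,z [-167.7 -207.8  191.7] yawerr 0.007 F [ 0.9  0.  -0.3] t 1.97 open 0.82
[[ 495.68488   -47.193794]
 [ 502.80914  -177.39143 ]
 [ 597.9639   -172.18466 ]
 [ 590.83966   -41.98703 ]]
```

View pics/w1.png

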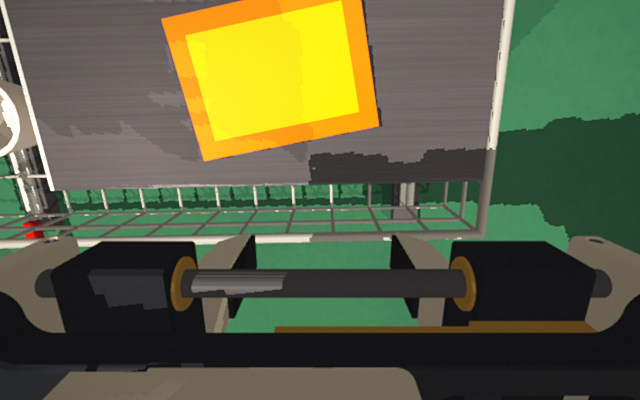

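Wrist view: the lid's near edge runs from (205,160) to (378,127). The ledge's near edge runs from about (52,189) to (487,178), and its open end from (8,0) to (52,189). I'll refine the ledge pose from these.

```bash
python3 -c "
from h import *
c=cam('wrist')
print('near-open corner & points',ray(c,[[52,189],[487,178],[8,0],[487,150]],.1).round(4))
print('pred',w(-150,0,.1),w(-150,-335,.1)); print(proj(c,[w(-150,0,.1),w(-150,-335,.1),w(0,0,.1)]))
h=cv2.cvtColor(c['pixels'],cv2.COLOR_RGB2GRAY)
"
```

```text
near-open corner & points [[ 0.4897  0.0735  0.1   ]
 [ 0.4512 -0.2601  0.1   ]
 [ 0.6168  0.0537  0.1   ]
 [ 0.4727 -0.26    0.1   ]]
pred [0.49107807 0.07322132 0.1       ] [ 0.44234165 -0.25821458  0.1       ]
[[ 51.67130307 187.25653087]
 [484.51751829 189.51724703]
 [ -3.2585905  -40.48052713]]
```

Request:
{"fn": "move_arm", "kwargs": {
  "increments": [5,-18,0,0,0,0.4,75,5,-18,0,0,0,0,75,0,0,0,0,0,0,75]
}}

```text
t: 2.32
tool_pos: [0.4581, -0.1013, 0.1922]
tool_rot: [-3.14, -0.002, -0.154]
wrist_force: [0.6, 0.7, 0.3]
opening: 0.816
```

```bash
python3 -c "
from h import *
go(w(-158,-172,.1195),Y);uv()"
```

```text
pos [ 0.4581 -0.1013  0.1922] rpy [-3.14e+00 -2.00e-03 -1.54e-01] t 2.3167 shift [-0.9 -5.4 72.7] turn [-0.1 -0.1 -0.4]
u,v,z [-157.3 -177.5  192.2] yawerr -0.008 F [0.5 0.7 0.3] t 2.32 open 0.82
```

Request:
{"fn": "move_arm", "kwargs": {
  "increments": [0,-5,25,0,0,-0.3,75,0,0,20,0,0,0,75,0,0,15,0,0,0,75,0,0,10,0,0,0,75,0,0,0,0,0,0,75]
}}

```text
t: 2.73
tool_pos: [0.4557, -0.0993, 0.1199]
tool_rot: [3.142, 0.004, -0.152]
wrist_force: [-0.1, -0.3, -0.1]
opening: 0.815
```

```bash
python3 -c "
from h import *
go(w(-158,-172,.1195),Y);uv()"
```

```text
pos [ 0.4557 -0.0993  0.1199] rpy [ 3.142  0.004 -0.152] t 2.7333 shift [ 1.9 -3.8  0.4] turn [ 0.   0.2 -0.3]
u,v,z [-159.9 -175.8  119.9] yawerr -0.006 F [-0.1 -0.4 -0.1] t 2.73 open 0.81
```

Request:
{"fn": "move_arm", "kwargs": {
  "increments": [4,-3,0.5,0,0,-0.3,75,4,0,0,0,0,0,75,4,0,0,0,0,0,75,4,0,0,0,0,0,75,4,0,0,0,0,0,75]
}}

```text
t: 3.15
tool_pos: [0.4789, -0.0983, 0.122]
tool_rot: [3.141, -0.002, -0.145]
wrist_force: [-0.2, 0.5, 0.5]
opening: 0.815
```

Request:
{"fn": "move_arm", "kwargs": {
  "increments": [4,0,0,0,0,0,75,4,0,0,0,0,0,75,4,0,0,0,0,0,75,4,0,0,0,0,0,75,4,0,0,0,0,0,75]
}}

```text
t: 3.57
tool_pos: [0.4979, -0.1008, 0.1212]
tool_rot: [-3.142, 0.0, -0.144]
wrist_force: [-1.2, 0.8, 0.4]
opening: 0.816
```

```bash
python3 -c "
from h import *
go(w(-104,-172,.1195),Y);uv()
for n in ['scene','side']: c=cam(n);print(lid(c)[1].round(0).tolist())"
```

```text
pos [ 0.4979 -0.1008  0.1212] rpy [-3.142  0.    -0.144] t 3.5667 shift [14.   0.8  1.7] turn [-0.   0.   0.1]
u,v,z [-118.  -171.2  121.2] yawerr 0.002 F [-1.3  0.6  0.4] t 3.57 open 0.82
[[507.0, -179.0], [605.0, -186.0], [615.0, -50.0], [517.0, -43.0]]
[[504.0, -183.0], [601.0, -191.0], [611.0, -58.0], [515.0, -50.0]]
```

Request:
{"fn": "move_arm", "kwargs": {
  "increments": [2.5,0,1,0,0,0,75,2.5,0,0.5,0,0,0,75,2.5,0,0,0,0,0,75,2,0,0,0,0,0,75,0,0,0,0,0,0,75]
}}

```text
t: 4.08
tool_pos: [0.5075, -0.1023, 0.1197]
tool_rot: [-3.142, -0.001, -0.145]
wrist_force: [0.1, 0.2, -1.0]
opening: 0.815
```

```bash
python3 -c "
from h import *
go(w(-104,-172,.1195),Y);uv()
for n in ['scene','side']: c=cam(n);print(lid(c)[1].round(0).tolist())"
```

```text
pos [ 0.5075 -0.1023  0.1197] rpy [-3.142e+00 -1.000e-03 -1.450e-01] t 4.0833 shift [4.2 0.7 0.2] turn [-0.  -0.   0.1]
u,v,z [-108.2 -171.3  119.7] yawerr 0.001 F [ 0.1  0.2 -1. ] t 4.08 open 0.81
[[509.0, -178.0], [600.0, -191.0], [621.0, -57.0], [529.0, -43.0]]
[[506.0, -182.0], [601.0, -196.0], [620.0, -64.0], [525.0, -51.0]]
```

Request:
{"fn": "move_arm", "kwargs": {
  "increments": [1.5,0,0,0,0,0,75,1.5,0,0,0,0,0,75,1,0,0,0,0,0,75]
}}

```text
t: 4.43
tool_pos: [0.5108, -0.1029, 0.1197]
tool_rot: [3.141, 0.0, -0.145]
wrist_force: [-2.5, -0.3, 0.4]
opening: 0.818
```

Request:
{"fn": "move_arm", "kwargs": {
  "increments": [1,0,0,0,0,0,75,1,0,0,0,0,0,75,0,0,0,0,0,0,75]
}}

```text
t: 4.68
tool_pos: [0.511, -0.103, 0.1194]
tool_rot: [3.141, 0.004, -0.145]
wrist_force: [-6.1, 0.2, 6.1]
opening: 0.814
```

```bash
python3 -c "
from h import *
uv();print(manip.get_state()['torque'])
for n in ['scene','side']: c=cam(n);print(lid(c)[1].round(0).tolist())"
```

```text
u,v,z [-104.6 -171.4  119.4] yawerr 0.001 F [-6.1 -0.7  6.1] t 4.68 open 0.81
[0.19050469 1.33330904 0.05662212]
[[512.0, -179.0], [600.0, -191.0], [620.0, -57.0], [532.0, -44.0]]
[[509.0, -183.0], [604.0, -197.0], [623.0, -65.0], [528.0, -51.0]]
```

Request:
{"fn": "move_arm", "kwargs": {
  "increments": [1.5,0,0,0,0,0,75,0,0,0,0,0,0,75]
}}

```text
t: 4.95
tool_pos: [0.5113, -0.1031, 0.1192]
tool_rot: [3.141, 0.007, -0.144]
wrist_force: [-8.9, 0.6, 7.1]
opening: 0.819
```

Run:
```python
from h import *
uv();print(manip.get_state()['torque'])
a=cam('side');b=cam('wrist');print(lid(a)[1].round(0).tolist())
i=cv2.resize(a['pixels'][190:390,240:460,::-1],None,fx=2.4,fy=2.4,interpolation=2)
j=cv2.resize(b['pixels'][:,:,::-1],(270,169))
o=np.zeros((480,800,3),'uint8');o[:i.shape[0],:i.shape[1]]=i;o[:169,530:]=j;cv2.imwrite('pics/d.png',o)
```

```text
u,v,z [-104.4 -171.5  119.2] yawerr 0.002 F [-8.9 -0.7  7.1] t 4.95 open 0.82
[0.28652223 1.98879171 0.10290228]
[[509.0, -183.0], [605.0, -197.0], [623.0, -65.0], [528.0, -51.0]]
```

View pics/d.png

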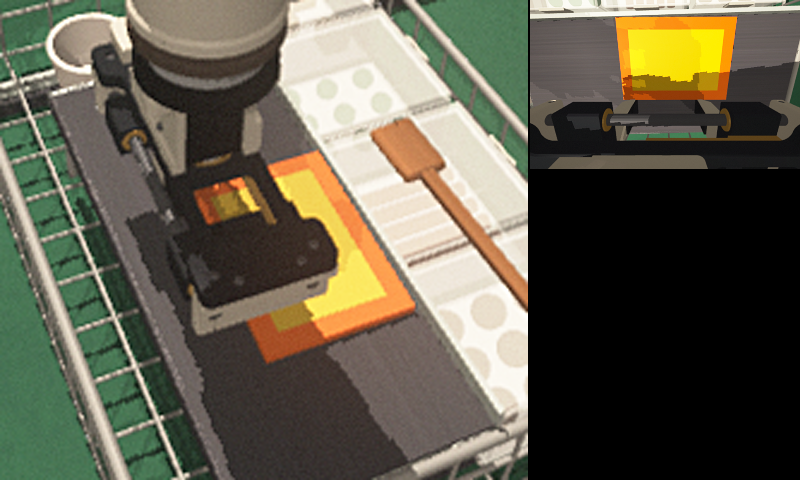

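Side view: the lid's far edge lies along the fence, and the wrist inset shows it square to the fence. Flush is confirmed by contact at u=-104.4 with 9 N. I'll back off and turn the tool a quarter.

Request:
{"fn": "move_arm", "kwargs": {
  "increments": [-4,0,0,0,0,0,75,-10,0,0,0,0,0,75,-10,0,0,0,0,0,75,0,0,-30,0,0,0,60,0,0,-30,0,0,0,40]
}}

```text
t: 5.47
tool_pos: [0.4878, -0.0993, 0.1788]
tool_rot: [-3.141, 0.005, -0.144]
wrist_force: [1.6, -0.3, 0.6]
opening: 0.716
```

Run:
```python
from h import *
uv();print(manip.get_state()['q'].round(2))
for n in ['wrist','side']:
  b=lid(cam(n))[1]/1e3;print(n,(Ro.from_euler('z',-Y).apply(np.c_[b,b[:,0]*0]-B)*1e3-[25,100,0]).round(1)[:,:2].tolist())
```

```text
u,v,z [-128.2 -171.1  178.8] yawerr 0.002 F [ 1.6 -0.   0.6] t 5.47 open 0.72
[ 0.62  0.33 -0.55  1.98  0.22  0.89 -1.77]
wrist [[-93.5, -246.4], [1.6, -246.1], [1.2, -115.9], [-93.9, -116.2]]
side [[-95.3, -250.8], [1.3, -250.6], [1.0, -117.9], [-95.5, -118.1]]
```

Request:
{"fn": "move_arm", "kwargs": {
  "increments": [0,0,0,0,0,-7,40,0,0,0,0,0,-7,40,0,0,0,0,0,-7,40]
}}

```text
t: 5.82
tool_pos: [0.4901, -0.0999, 0.1796]
tool_rot: [3.141, -0.0, 0.228]
wrist_force: [-0.2, -0.0, 0.2]
opening: 0.447
```

Run:
```python
from h import *
uv();print(manip.get_state()['q'].round(2))
```

```text
u,v,z [-125.7 -171.4  179.6] yawerr 0.374 F [-0.2 -0.1  0.2] t 5.82 open 0.45
[ 0.68  0.35 -0.63  1.98  0.26  0.9  -1.43]
```

Request:
{"fn": "move_arm", "kwargs": {
  "increments": [0,0,0,0,0,-6.9,40,0,0,0,0,0,-6.9,40,0,0,0,0,0,-6.9,40,0,0,0,0,0,-6.9,40,0,0,0,0,0,-6.9,40]
}}

```text
t: 6.23
tool_pos: [0.49, -0.0998, 0.1793]
tool_rot: [3.141, 0.0, 0.83]
wrist_force: [-0.2, 1.0, -0.5]
opening: 0.438
```

Request:
{"fn": "move_arm", "kwargs": {
  "increments": [0,0,0,0,0,-6.9,40,0,0,0,0,0,-6.9,40,0,0,0,0,0,-6.9,40,0,0,0,0,0,-6.9,40,0,0,0,0,0,-6.9,40]
}}

```text
t: 6.65
tool_pos: [0.49, -0.0998, 0.1793]
tool_rot: [3.141, 0.0, 1.432]
wrist_force: [0.9, -0.1, -0.7]
opening: 0.434
```

Run:
```python
from h import *
uv();print(manip.get_state()['q'].round(2));go(w(-48,-280,.18),Y+np.pi/2)
```

```text
u,v,z [-125.9 -171.3  179.3] yawerr 1.578 F [ 1.   0.  -0.7] t 6.65 open 0.43
[ 0.87  0.42 -0.88  1.97  0.4   0.94 -0.35]
pos [ 0.49   -0.0998  0.1793] rpy [3.141 0.    1.432] t 6.65 shift [-109.3   77.    -0.7] turn [0.  0.  0.4]
```

Request:
{"fn": "move_arm", "kwargs": {
  "increments": [-25,18,0,0,0,0.4,40,-25,18,0,0,0,0,40,-25,18,0,0,0,0,40,-22,15,0,0,0,0,40,-12,8,0,0,0,0,40]
}}

```text
t: 7.07
tool_pos: [0.5508, -0.2231, 0.179]
tool_rot: [3.141, 0.001, 1.416]
wrist_force: [0.3, -0.1, 0.2]
opening: 0.434
```

Request:
{"fn": "move_arm", "kwargs": {
  "increments": [0,0,20,0,0,0,40,0,0,15,0,0,0,40,0,0,10,0,0,0,40,0,0,0,0,0,0,40]
}}

```text
t: 7.4
tool_pos: [0.548, -0.2177, 0.1317]
tool_rot: [-3.136, -0.002, 1.421]
wrist_force: [-0.8, 0.8, -0.3]
opening: 0.432
```

Run:
```python
from h import *
uv();go(w(-48,-275,.1195),Y+np.pi/2)
for n in ['wrist']:
  b=lid(cam(n))[1]/1e3;print(n,(Ro.from_euler('z',-Y).apply(np.c_[b,b[:,0]*0]-B)*1e3-[25,100,0]).round(1)[:,:2].tolist())
```

```text
u,v,z [ -51.4 -279.5  131.7] yawerr 1.567 F [-0.9  0.6 -0.3] t 7.4 open 0.43
pos [ 0.548  -0.2177  0.1317] rpy [-3.136e+00 -2.000e-03  1.421e+00] t 7.4 shift [ 4.5  3.4 12.1] turn [-0.3 -0.1 -0.2]
wrist [[-93.4, -246.5], [1.8, -246.2], [1.6, -152.9], [-93.6, -153.2]]
```

Request:
{"fn": "move_arm", "kwargs": {
  "increments": [0,3,6,-0.3,0,0,40,0,0,6,0,0,0,40,0,0,0,0,0,0,40]
}}

```text
t: 7.7
tool_pos: [0.5532, -0.2192, 0.1221]
tool_rot: [3.137, -0.0, 1.42]
wrist_force: [0.3, -0.3, 0.2]
opening: 0.437
```

Run:
```python
from h import *
uv();go(w(-48,-256,.1193),Y+np.pi/2)
```

```text
u,v,z [ -45.9 -280.3  122.1] yawerr 1.566 F [ 0.3 -0.3  0.2] t 7.7 open 0.44
pos [ 0.5532 -0.2192  0.1221] rpy [ 3.137 -0.     1.42 ] t 7.7 shift [24.3 -2.2  2.8] turn [ 0.3  0.  -0.3]
```

Request:
{"fn": "move_arm", "kwargs": {
  "increments": [0,-2,2.5,0.2,0,0,40,0,0,0,0,0,0,40]
}}

```text
t: 7.87
tool_pos: [0.5512, -0.2191, 0.1201]
tool_rot: [3.14, 0.0, 1.419]
wrist_force: [0.3, -0.6, -0.5]
opening: 0.434
```

Request:
{"fn": "move_arm", "kwargs": {
  "increments": [5,0,0,0,0,0,40,5,0,0,0,0,0,40,5,0,0,0,0,0,40,5,0,0,0,0,0,40,0,0,0,0,0,0,40]
}}

```text
t: 8.28
tool_pos: [0.555, -0.1974, 0.1205]
tool_rot: [3.139, -0.001, 1.422]
wrist_force: [1.0, -0.5, -0.8]
opening: 0.436
```

Run:
```python
from h import *
uv();go(w(-48,-256,.1193),Y+np.pi/2)
```

```text
u,v,z [ -47.4 -258.5  120.5] yawerr 1.568 F [ 1.1 -0.3 -0.8] t 8.28 open 0.44
pos [ 0.555  -0.1974  0.1205] rpy [ 3.139e+00 -1.000e-03  1.422e+00] t 8.2833 shift [ 2.5 -0.6  1.2] turn [ 0.1 -0.  -0.2]
```

Request:
{"fn": "move_arm", "kwargs": {
  "increments": [3,0,1,0,0,-0.2,40,4,0,0,0,0,0,40,4,0,0,0,0,0,40,4,0,0,0,0,0,40,4,0,0,0,0,0,40]
}}

```text
t: 8.7
tool_pos: [0.5573, -0.1804, 0.1192]
tool_rot: [3.14, -0.0, 1.423]
wrist_force: [-1.3, -0.6, -0.1]
opening: 0.434
```

Request:
{"fn": "move_arm", "kwargs": {
  "increments": [4,0,0,0,0,0,40,4,0,0,0,0,0,40,4,0,0,0,0,0,40,4,0,0,0,0,0,40,4,0,0,0,0,0,40]
}}

```text
t: 9.12
tool_pos: [0.5604, -0.1605, 0.1192]
tool_rot: [3.14, -0.0, 1.423]
wrist_force: [-0.5, -0.9, -0.9]
opening: 0.435
```

```bash
cat >> h.py <<'E'
def chk(ns=('wrist','side')):
  uv()
  for n in ns:
    b=lid(cam(n))[1]/1e3;print(n,(Ro.from_euler('z',-Y).apply(np.c_[b,b[:,0]*0]-B)*1e3-[25,100,0]).round(1)[:,:2].tolist())
E
python3 -c "
from h import *
chk();go(w(-48,-97,.1193),Y+np.pi/2)"
```

```text
u,v,z [ -47.5 -221.1  119.2] yawerr 1.569 F [-0.4 -0.9 -0.9] t 9.12 open 0.44
wrist [[-93.7, -209.6], [1.4, -208.7], [0.3, -97.9], [-94.8, -98.9]]
side [[-96.0, -106.4], [-44.3, -105.1], [-44.9, -79.0], [-96.7, -80.3]]
pos [ 0.5606 -0.1596  0.1193] rpy [ 3.140e+00 -1.000e-03  1.424e+00] t 9.2167 shift [ 1.233e+02 -7.000e-01  1.000e-01] turn [ 0.1 -0.  -0. ]
```

Request:
{"fn": "move_arm", "kwargs": {
  "increments": [4,0,0,0,0,0.5,40,4,0.1,0,0,0,0,40,4,0.1,0,0,0,0,40,4,0.1,0,0,0,0,40,4,0.1,0,0,0,0,40]
}}

```text
t: 9.63
tool_pos: [0.5639, -0.1407, 0.1192]
tool_rot: [3.14, -0.0, 1.414]
wrist_force: [-0.3, 0.1, -0.9]
opening: 0.432
```

Request:
{"fn": "move_arm", "kwargs": {
  "increments": [4,0.1,0,0,0,0,40,4,0.1,0,0,0,0,40,4,0.1,0,0,0,0,40,4,0.1,0,0,0,0,40,4,0.1,0,0,0,0,40]
}}

```text
t: 10.05
tool_pos: [0.5675, -0.1211, 0.1193]
tool_rot: [3.14, -0.0, 1.414]
wrist_force: [-0.8, -0.3, -0.5]
opening: 0.436
```

```bash
python3 -c "
from h import *
chk(['wrist','scene']);go(w(-48,-97,.1193),Y+np.pi/2)"
```

```text
u,v,z [ -46.1 -181.2  119.3] yawerr 1.56 F [-0.7 -0.4 -0.5] t 10.05 open 0.44
wrist [[-92.4, -169.9], [2.6, -167.1], [-0.6, -55.7], [-95.6, -58.5]]
scene [[-91.4, -170.2], [-4.9, -167.4], [-9.2, -31.2], [-95.7, -34.0]]
pos [ 0.5677 -0.1203  0.1194] rpy [ 3.140e+00 -1.000e-03  1.415e+00] t 10.15 shift [83.3 -2.7  0.1] turn [ 0.1 -0.  -0.5]
```

Request:
{"fn": "move_arm", "kwargs": {
  "increments": [-8,0,0,0,0,0,10,0,-9,0,0,0,0,10,0,-9,0,0,0,0,10,0,0,0,0,0,0,10,0,0,0,0,0,0,10]
}}

```text
t: 10.57
tool_pos: [0.5474, -0.1269, 0.1192]
tool_rot: [3.14, 0.0, 1.414]
wrist_force: [-0.7, 0.1, -0.1]
opening: 0.134
```

```bash
python3 -c "
from h import *
chk(['wrist','scene']);go(w(-64,-97,.1193),Y+np.pi/2)"
```

```text
u,v,z [ -65.2 -189.8  119.2] yawerr 1.56 F [-0.7 -0.  -0.1] t 10.57 open 0.13
wrist [[-92.5, -168.7], [2.5, -165.9], [-0.5, -64.6], [-95.4, -67.3]]
scene [[-91.4, -168.9], [-4.9, -166.1], [-9.2, -31.2], [-95.7, -34.0]]
pos [ 0.5485 -0.1268  0.1194] rpy [3.139 0.    1.414] t 10.6667 shift [92.6 -0.9  0.1] turn [ 0.1  0.  -0.6]
```

Push again from the near side of the lid's centre, so that the leading end swings back to the fence.

Request:
{"fn": "move_arm", "kwargs": {
  "increments": [4,0,0,0,0,0,10,4,0,0,0,0,0,10,4,0,0,0,0,0,10,4,0,0,0,0,0,10,0,0,0,0,0,0,10]
}}

```text
t: 11.08
tool_pos: [0.5512, -0.1093, 0.1193]
tool_rot: [3.14, -0.001, 1.416]
wrist_force: [0.8, 0.1, -0.1]
opening: 0.11
```

Request:
{"fn": "move_arm", "kwargs": {
  "increments": [4,0,0,0,0,0,10,4,0,0,0,0,0,10,4,0,0,0,0,0,10,0,0,0,0,0,0,10]
}}

```text
t: 11.42
tool_pos: [0.5528, -0.0977, 0.1192]
tool_rot: [3.14, -0.001, 1.415]
wrist_force: [0.4, -0.4, -0.1]
opening: 0.106
```

```bash
python3 -c "
from h import *
chk(['wrist','scene']);go(w(-64,-97,.1193),Y+np.pi/2)"
```

```text
u,v,z [ -64.1 -160.1  119.2] yawerr 1.561 F [ 0.5 -0.4 -0.1] t 11.42 open 0.11
wrist [[-93.0, -148.9], [2.0, -146.1], [-1.3, -34.9], [-96.3, -37.7]]
scene [[-92.0, -149.9], [-5.6, -147.2], [-9.9, -11.8], [-96.4, -14.6]]
pos [ 0.553  -0.0983  0.1192] rpy [ 3.139e+00 -1.000e-03  1.415e+00] t 11.5167 shift [63.7 -0.9 -0. ] turn [ 0.1 -0.  -0.6]
```

Run:
```python
from h import *
a=cam('wrist')['pixels'];b=cam('scene')['pixels'];s=cam('side')['pixels']
o=np.zeros((600,800,3),'uint8')
o[:300,:480]=cv2.resize(a,(480,300));o[300:,:500]=cv2.resize(b[90:210,175:375],(500,300),interpolation=2)
o[:300,480:800]=cv2.resize(s[190:340,240:400],(320,300),interpolation=2)
cv2.imwrite('pics/e.png',o[:,:,::-1])
```

```text
(no output)
```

View pics/e.png

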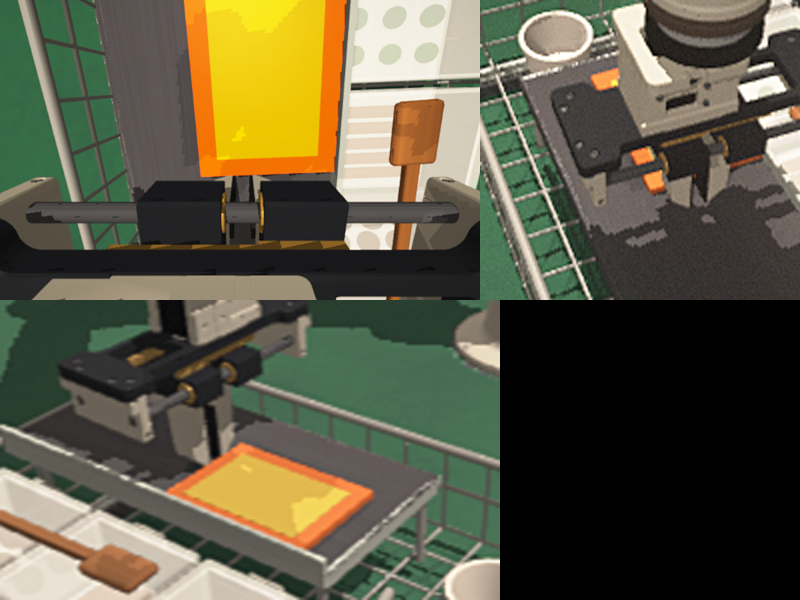

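The view shows the lid near the fence, but the tool yaw I used looks off: scene and wrist ledge edges suggest -0.115, not -0.146. I'll check the fence direction with a line detector.

Run:
```python
from h import *
for n in ['wrist','scene','side']:
    c=cam(n); L=cv2.createLineSegmentDetector().detect(cv2.cvtColor(c['pixels'],7))[0][:,0]
    for l in L:
        if np.hypot(*(l[:2]-l[2:]))<40: continue
        P=ray(c,l.reshape(2,2),.106); d=P[1]-P[0]
        D=Ro.from_euler('z',-Y).apply(P-B)*1e3-[25,100,0]
        if np.hypot(*d[:2])>.05 and np.hypot(*d[:2])<.5 and abs(D[:,0]).max()<170 and -360<D[:,1].min() and D[:,1].max()<40:
            a=np.arctan2(-d[0],d[1]); a=(a+np.pi/2)%np.pi-np.pi/2
            if abs(a)<.3 : print(n,l.round(0),'yaw@.106',round(a,3),'uv',D[:,:2].round(0).tolist())
```

```text
wrist [467.   1. 448. 249.] yaw@.106 -0.117 uv [[1.0, -40.0], [4.0, -159.0]]
wrist [244.   1. 267. 233.] yaw@.106 -0.117 uv [[-96.0, -39.0], [-93.0, -148.0]]
wrist [273.   1. 289. 211.] yaw@.106 -0.116 uv [[-84.0, -39.0], [-81.0, -135.0]]
wrist [168. 192. 140.  37.] yaw@.106 -0.122 uv [[-143.0, -125.0], [-144.0, -53.0]]
wrist [423. 206. 433.   1.] yaw@.106 -0.117 uv [[-11.0, -134.0], [-14.0, -40.0]]
scene [253. 190. 214. 173.] yaw@.106 -0.114 uv [[38.0, -73.0], [41.0, -170.0]]
scene [296. 209. 255. 192.] yaw@.106 -0.091 uv [[34.0, 20.0], [39.0, -67.0]]
scene [208. 195. 157. 172.] yaw@.106 -0.076 uv [[92.0, -127.0], [101.0, -257.0]]
scene [214. 153. 175. 139.] yaw@.106 -0.092 uv [[-6.0, -225.0], [-0.0, -338.0]]
scene [227. 163. 303. 194.] yaw@.106 -0.113 uv [[3.0, -177.0], [-3.0, 4.0]]
scene [176. 142. 225. 162.] yaw@.106 -0.116 uv [[8.0, -327.0], [3.0, -182.0]]
scene [159. 168. 213. 191.] yaw@.106 -0.073 uv [[89.0, -268.0], [79.0, -129.0]]
scene [323. 166. 271. 148.] yaw@.106 -0.093 uv [[-95.0, -21.0], [-88.0, -146.0]]
scene [223. 170. 299. 203.] yaw@.106 -0.115 uv [[25.0, -164.0], [
[... 348 characters left out ...]
 369.] yaw@.106 -0.129 uv [[7.0, -249.0], [9.0, -333.0]]
side [445. 290. 478. 330.] yaw@.106 -0.079 uv [[70.0, -223.0], [75.0, -297.0]]
side [275. 263. 295. 309.] yaw@.106 -0.123 uv [[-151.0, -84.0], [-149.0, -176.0]]
side [318. 360. 335. 399.] yaw@.106 -0.12 uv [[-146.0, -261.0], [-145.0, -316.0]]
side [289. 277. 273. 238.] yaw@.106 -0.16 uv [[-139.0, -117.0], [-138.0, -31.0]]
side [415. 261. 472. 332.] yaw@.106 -0.079 uv [[56.0, -158.0], [66.0, -297.0]]
side [404. 326. 430. 366.] yaw@.106 -0.1 uv [[-17.0, -256.0], [-15.0, -320.0]]
side [469. 285. 509. 334.] yaw@.106 -0.115 uv [[109.0, -227.0], [111.0, -317.0]]
side [429. 237. 460. 275.] yaw@.106 -0.112 uv [[105.0, -120.0], [108.0, -206.0]]
```

```bash
sed -i 's/^B=.*/B=np.array([.6023,-.0403,0]);Y=-.116/' h.py; python3 -c "
from h import *
chk(['wrist','scene','side']);
c=cam('scene'); print(proj(c,[w(0,0,.112),w(0,-335,.112),w(-150,0,.1)]).round(0))
c=cam('side'); print(proj(c,[w(0,0,.1),w(0,-335,.1),w(-150,0,.1)]).round(0))"
```

```text
u,v,z [ -67.3 -164.1  119.2] yawerr 1.53 F [ 0.9  0.7 -1. ] t 11.82 open 0.11
wrist [[-96.1, -150.7], [-1.1, -150.7], [-1.1, -40.7], [-96.1, -40.7]]
scene [[-95.2, -151.7], [-8.6, -151.6], [-8.9, -16.1], [-95.4, -16.3]]
side [[-100.2, -37.2], [-81.3, -44.6], [-73.6, -24.7], [-92.4, -17.4]]
[[302. 192.]
 [174. 139.]
 [348. 159.]]
[[341. 208.]
 [449. 369.]
 [261. 230.]]
```

Request:
{"fn": "move_arm", "kwargs": {
  "increments": [-10,0,0,0,0,0,10,0,-20,0,0,0,-2.3,10,0,-20,0,0,0,0,10,0,-22,0,0,0,0,10,0,0,0,0,0,0,10]
}}

```text
t: 12.48
tool_pos: [0.4849, -0.1014, 0.1182]
tool_rot: [-3.138, 0.002, 1.454]
wrist_force: [-0.4, -0.8, -0.9]
opening: 0.107
```

```bash
python3 -c "
from h import *
uv();go(w(-130,-86,.1193),Y+np.pi/2)"
```

```text
u,v,z [-134.6 -174.3  118.2] yawerr 1.57 F [-0.4 -0.8 -0.9] t 12.48 open 0.11
pos [ 0.4849 -0.1014  0.1182] rpy [-3.138e+00  2.000e-03  1.454e+00] t 12.4833 shift [88.3  4.5 -1.3] turn [-0.2  0.1 -0. ]
```

Request:
{"fn": "move_arm", "kwargs": {
  "increments": [25,0,-1,0,0,0,10,25,0,0,0,0,0,10,25,0,0,0,0,0,10,13,0,0,0,0,0,10,0,0,0,0,0,0,10]
}}

```text
t: 12.9
tool_pos: [0.5009, -0.0102, 0.1207]
tool_rot: [3.138, -0.002, 1.459]
wrist_force: [0.1, 1.0, -0.1]
opening: 0.11
```

Request:
{"fn": "move_arm", "kwargs": {
  "increments": [0,4,0,0,0,0,10,0,4,0,0,0,0,10,0,0,0,0,0,0,10]
}}

```text
t: 13.15
tool_pos: [0.5091, -0.0164, 0.1201]
tool_rot: [3.139, 0.001, 1.451]
wrist_force: [0.1, -0.0, -0.3]
opening: 0.108
```

```bash
python3 -c "
from h import *
chk(['scene']);go(w(-115,-86,.1193),Y+np.pi/2)"
```

```text
u,v,z [-120.3  -87.1  120.1] yawerr 1.567 F [ 0.1 -0.  -0.3] t 13.15 open 0.11
scene [[-96.3, -151.0], [-8.6, -150.8], [-8.9, -16.1], [-96.5, -16.3]]
pos [ 0.5085 -0.0162  0.12  ] rpy [3.14  0.    1.451] t 13.2 shift [0.9 5.9 0.7] turn [ 0.1  0.  -0.2]
```

Request:
{"fn": "move_arm", "kwargs": {
  "increments": [0,2,0.7,0,0,0,10,0,2,0,0,0,0,10,0,2,0,0,0,0,10,0,0,0,0,0,0,10]
}}

```text
t: 13.53
tool_pos: [0.5143, -0.0154, 0.1194]
tool_rot: [3.139, -0.0, 1.454]
wrist_force: [-0.3, 0.2, 0.3]
opening: 0.109
```

Request:
{"fn": "move_arm", "kwargs": {
  "increments": [0,2,0,0,0,0,10,0,2,0,0,0,0,10,0,0,0,0,0,0,10]
}}

```text
t: 13.78
tool_pos: [0.5183, -0.0156, 0.1195]
tool_rot: [3.139, -0.0, 1.454]
wrist_force: [-0.6, -0.3, -0.1]
opening: 0.111
```

Request:
{"fn": "move_arm", "kwargs": {
  "increments": [0,2,0,0,0,0,10,0,1,0,0,0,0,10,0,0,0,0,0,0,10]
}}

```text
t: 14.03
tool_pos: [0.5209, -0.0159, 0.1194]
tool_rot: [3.14, 0.0, 1.454]
wrist_force: [0.3, 0.5, -0.6]
opening: 0.107
```

```bash
python3 -c "
from h import *
chk(['scene']);go(w(-115,-86,.1193),Y+np.pi/2)"
```

```text
u,v,z [-108.7  -85.2  119.4] yawerr 1.57 F [ 0.2  0.6 -0.6] t 14.03 open 0.11
scene [[-95.2, -150.9], [-8.6, -150.7], [-8.9, -16.1], [-95.4, -16.3]]
pos [ 0.5209 -0.0159  0.1194] rpy [3.14  0.    1.454] t 14.0833 shift [-0.9 -6.3  0.1] turn [ 0.1  0.  -0. ]
```

Request:
{"fn": "move_arm", "kwargs": {
  "increments": [0,1,0,0,0,0,10,0,1,0,0,0,0,10,0,0,0,0,0,0,10]
}}

```text
t: 14.33
tool_pos: [0.5213, -0.0159, 0.1192]
tool_rot: [-3.14, 0.001, 1.454]
wrist_force: [-5.8, -0.7, 4.6]
opening: 0.109
```

Request:
{"fn": "move_arm", "kwargs": {
  "increments": [0,1,0,0,0,0,10,0,1,0,0,0,0,10,0,0,0,0,0,0,10]
}}

```text
t: 14.58
tool_pos: [0.5216, -0.0159, 0.119]
tool_rot: [-3.137, 0.002, 1.455]
wrist_force: [-11.0, 1.3, 9.5]
opening: 0.108
```

```bash
python3 -c "
from h import *
chk(['scene'])"
```

```text
u,v,z [-108.   -85.1  119. ] yawerr 1.571 F [-11.    0.    9.5] t 14.58 open 0.11
scene [[-95.3, -150.7], [-8.8, -150.8], [-8.8, -16.1], [-95.2, -16.1]]
```

Request:
{"fn": "move_arm", "kwargs": {
  "increments": [0,-4,0,0,0,0,10,0,-18,0,0,0,0,10,-30,0,0,0,0,0,10,-35,0,0,0,0,0,10,-30,0,0,0,0,0,10]
}}

```text
t: 15.05
tool_pos: [0.492, -0.1095, 0.1196]
tool_rot: [3.139, 0.001, 1.456]
wrist_force: [1.1, -0.2, -0.1]
opening: 0.108
```

Request:
{"fn": "move_arm", "kwargs": {
  "increments": [0,20,0,0,0,0,30,0,30,0,0,0,0,30,0,25,0,0,0,0,30,0,0,0,0,0,0,30,0,0,0,0,0,0,30]
}}

```text
t: 15.47
tool_pos: [0.5676, -0.1168, 0.1194]
tool_rot: [3.139, -0.001, 1.454]
wrist_force: [-0.5, 0.5, -0.6]
opening: 0.322
```

```bash
python3 -c "
from h import *
chk(['scene','wrist']);go(w(-51,-166,.1193),Y+np.pi/2)"
```

```text
u,v,z [ -50.6 -180.   119.4] yawerr 1.57 F [-0.5  0.5 -0.6] t 15.47 open 0.32
scene [[-95.2, -150.9], [-8.6, -150.7], [-8.9, -16.1], [-95.4, -16.3]]
wrist [[-96.1, -150.7], [-1.1, -150.7], [-1.0, -57.8], [-96.0, -57.8]]
pos [ 0.5655 -0.1165  0.1191] rpy [ 3.141 -0.     1.455] t 15.5667 shift [13.9  1.7 -0.2] turn [ 0. -0. -0.]
```

Request:
{"fn": "move_arm", "kwargs": {
  "increments": [4,0,0,0,0,0,30,4,0,0,0,0,0,30,4,0,0,0,0,0,30,4,0,0,0,0,0,30,4,0,0,0,0,0,30]
}}

```text
t: 15.98
tool_pos: [0.5685, -0.0966, 0.1197]
tool_rot: [3.14, 0.001, 1.455]
wrist_force: [-0.2, -2.1, 1.3]
opening: 0.325
```

Request:
{"fn": "move_arm", "kwargs": {
  "increments": [4,0,0,0,0,0,30,4,0,0,0,0,0,30,4,0,0,0,0,0,30,4,0,0,0,0,0,30,4,0,0,0,0,0,30]
}}

```text
t: 16.4
tool_pos: [0.5709, -0.077, 0.1195]
tool_rot: [3.14, 0.0, 1.454]
wrist_force: [-0.9, -0.4, 1.2]
opening: 0.329
```

```bash
python3 -c "
from h import *
chk(['scene','wrist']);go(w(-51,-98,.1193),Y+np.pi/2)"
```

```text
u,v,z [ -51.9 -140.   119.5] yawerr 1.57 F [-0.9 -0.5  1.2] t 16.4 open 0.33
scene [[-96.2, -129.8], [-6.8, -130.5], [-5.7, 4.6], [-95.1, 5.4]]
wrist [[-96.1, -126.9], [-1.1, -126.9], [-1.1, -16.4], [-96.1, -16.4]]
pos [ 0.5712 -0.0757  0.1196] rpy [ 3.139e+00 -1.000e-03  1.456e+00] t 16.5 shift [40.8  0.8  0.3] turn [ 0.1 -0.1  0. ]
```

Request:
{"fn": "move_arm", "kwargs": {
  "increments": [4,0,0,0,0,0,30,4,0,0,0,0,0,30,4,0,0,0,0,0,30,4,0,0,0,0,0,30,4,0,0,0,0,0,30]
}}

```text
t: 16.92
tool_pos: [0.5735, -0.0566, 0.1195]
tool_rot: [3.14, -0.0, 1.454]
wrist_force: [0.1, -0.1, 0.0]
opening: 0.328
```

Request:
{"fn": "move_arm", "kwargs": {
  "increments": [4,0,0,0,0,0,30,4,0,0,0,0,0,30,4,0,0,0,0,0,30,2,0,0,0,0,0,30,0,0,0,0,0,0,30]
}}

```text
t: 17.33
tool_pos: [0.5751, -0.0424, 0.1196]
tool_rot: [3.14, -0.0, 1.455]
wrist_force: [-0.1, -0.3, 0.9]
opening: 0.327
```

```bash
python3 -c "
from h import *
chk(['scene','wrist']);go(w(-51,-98,.1193),Y+np.pi/2)"
```

```text
u,v,z [ -51.8 -105.3  119.6] yawerr 1.571 F [-0.1 -0.3  0.9] t 17.33 open 0.33
scene [[-95.3, -94.1], [3.8, -93.9], [3.6, 40.4], [-95.5, 40.2]]
wrist [[-96.2, -92.7], [-1.2, -92.8], [-1.1, 16.6], [-96.2, 16.6]]
pos [ 0.5751 -0.0432  0.1196] rpy [ 3.14  -0.     1.454] t 17.4333 shift [8.  0.7 0.3] turn [ 0.1 -0.  -0. ]
```

Rear at -92.7 gives a lead of about +37 mm. About 6 mm more is needed.

Request:
{"fn": "move_arm", "kwargs": {
  "increments": [3,0,0,0,0,0,30,3,0,0,0,0,0,30,0,0,0,0,0,0,30]
}}

```text
t: 17.68
tool_pos: [0.5757, -0.0367, 0.1196]
tool_rot: [3.14, -0.0, 1.455]
wrist_force: [0.4, -0.2, -0.3]
opening: 0.327
```

```bash
python3 -c "
from h import *
chk(['scene','wrist'])"
```

```text
u,v,z [-51.8 -99.5 119.6] yawerr 1.571 F [ 0.4 -0.2 -0.3] t 17.68 open 0.33
scene [[-95.3, -88.6], [3.2, -88.4], [3.0, 45.5], [-95.5, 45.4]]
wrist [[-96.3, -87.3], [-1.3, -87.4], [-1.2, 22.5], [-96.2, 22.7]]
```

Rear at -87.3 gives a lead of about 43 mm. Back off, rise and check.

Request:
{"fn": "move_arm", "kwargs": {
  "increments": [-10,0,0,0,0,0,30,-20,0,0,0,0,0,30,0,0,-30,0,0,0,30,-20,0,-35,0,0,0,30,-30,0,-35,0,0,0,30]
}}

```text
t: 18.2
tool_pos: [0.5663, -0.1123, 0.2174]
tool_rot: [3.14, -0.002, 1.459]
wrist_force: [1.0, -0.8, 0.5]
opening: 0.325
```

Request:
{"fn": "move_arm", "kwargs": {
  "increments": [-40,0,-10,0,0,0,30,-40,0,0,0,0,0,30,0,0,0,0,0,0,30]
}}

```text
t: 18.45
tool_pos: [0.5554, -0.2062, 0.2266]
tool_rot: [3.139, 0.007, 1.441]
wrist_force: [-0.5, -2.7, -0.5]
opening: 0.327
```

Run:
```python
from h import *
chk(['scene','wrist','side'])
b=cam('scene')['pixels'];s=cam('wrist')['pixels']
o=np.zeros((600,800,3),'uint8')
o[300:,:500]=cv2.resize(b[120:270,150:400],(500,300),interpolation=2);o[:300,:480]=cv2.resize(s,(480,300))
cv2.imwrite('pics/f.png',o[:,:,::-1])
```

```text
u,v,z [ -52.3 -270.2  226.6] yawerr 1.557 F [-0.1 -2.8 -0.5] t 18.45 open 0.33
scene [[-95.3, -88.0], [3.2, -87.8], [3.0, 45.6], [-95.5, 45.4]]
wrist [[49.2, -291.8], [80.0, -290.5], [72.6, -110.6], [41.8, -111.8]]
side [[-98.2, -93.9], [-1.7, -93.9], [-1.5, 40.5], [-98.1, 40.6]]
```

View pics/f.png

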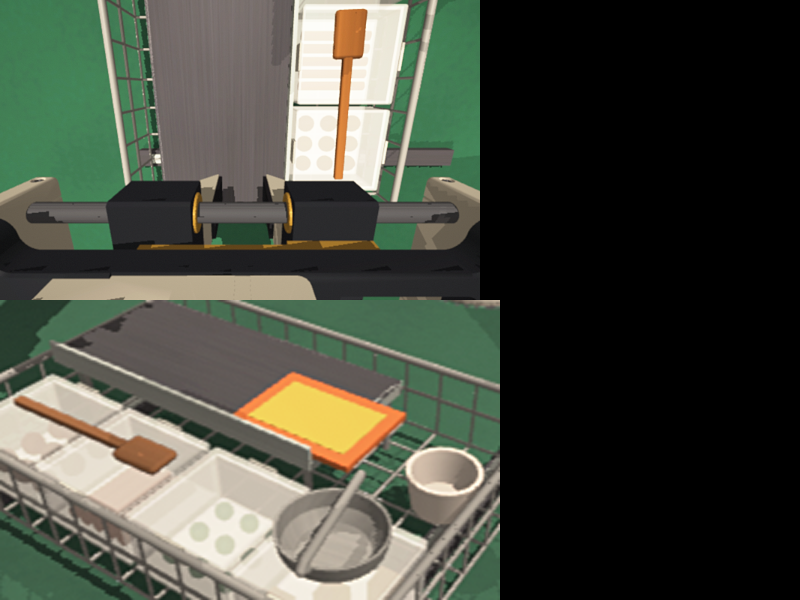

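The composite shows the lid at (320,420), flush along the fence and sticking out past the open end at (310,460) to (400,385). The ramekin, spoon and pan are where they were, and the robot is clear.

```bash
python3 -c "
from station import manip
print(manip.finish_job())"
```

```text
the job is handed in; nothing more can be done
None
```

The lid now lies flush against the fence and sticks out about 43 mm past the open end, which is a third of its length. I handed the job in at about 18.5 s, with the gripper raised and touching nothing.

- **First press not square:** I first read the ledge's yaw as -0.146 rad, but it is -0.116. The first push to the fence therefore left the lid about 0.03 rad askew. The lid squared itself as I started pushing it along the fence.
- **Correction:** Before any of the lid overhung the end, I stopped, re-measured the yaw and pressed the lid against the fence again with 11 N. It barely moved, so it was already flush. I then pushed it out along the fence.
- **Last checks:** The lid's yaw matched the fence's within about 0.003 rad in the scene and side views. The overhang read 45 mm in the scene view and 40 mm in the side view. The last wrist reading before backing off implied 43 mm. This spread is within camera calibration and edge blur.
- **Wrist view at the end:** After I backed off, the lid was out of the wrist camera's view. Its final reading had picked up the spoon instead, so I ignored it.
- **Other objects:** The ramekin, spoon and pan look unmoved in the last picture. I compared them by eye only.
- **Forces:** The highest wrist force I saw was about 15 N.

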